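# Push a culture dish under the spring clip of a specimen stage

### The job

On the specimen stage, hold the spring clip's long paddle down with one fingertip so that its jaw stays raised, and with the other fingertip push the round dish that lies in the lane along beneath the jaw until it is home against the end stop; then let the paddle up so that the jaw clamps the dish. The dish is only pushed along the floor of the lane, never lifted or tipped, and the loose things beside the stage stay where they are.

Things in the scene. Friction and masses are not known exactly. Their poses are not given: they have to be found in the camera images.
- stage: specimen stage: grey plate fixed on the worktop, x -155 to 51, y -53 to 97 mm in its own frame, flat top 20 mm above the worktop. Origin at worktop height, straight below the dish's centre when home. Its +x is the direction in which the dish is pushed, +z up. A lane along x lies between two steel rails: inner faces at y -33 and +33, x -118 to 32 mm, 7 mm high above the plate
- stop (a point): middle of the face of the end stop that closes the lane (stage x 30.6 mm, y 0), 5 mm above the plate; the stop is 46 mm wide and 9 mm high. The round dish, home, touches it
- shaft (a point): middle of the clip's shaft, which runs along stage x at y 44 mm, 22 mm above the plate (stage x -120 to 13), between two bearing posts at x -124 and x 17 mm (9 mm long, y 38 to 50, tops 28.5 mm above the plate). The jaw lies on the lane side of it, the paddle on the other
- nub (a point): underside of the nub of the clip's jaw, which reaches from the shaft over the lane: stage x -8 to 8, y 14 to 22 mm. Shut, it hangs 8 mm above the plate, so that the 14 mm high dish cannot pass; fully open, about 19 mm
- clip (a joint): angle of the spring clip: 0 shut (the spring holds it there), grows as the paddle is pressed down, 0.45 fully down (hard stop). The jaw clears the dish above about 0.27; resting on the dish it reads about 0.25. Fully down takes about 4 to 6 N on the middle of the paddle; released, it springs back
- paddle (a point): middle of the paddle's top face: 100 mm along stage x (-126 to -26), 36 mm wide (y about 54 to 90), so a fingertip can slide along it while holding it down. At rest it slopes up away from the lane at 0.45 rad, 11 to 27 mm above the plate. Fully down it is level, its top 5 mm above the plate: a second fingertip at that height, in the lane, meets the dish's side
- dish: flat round covered dish in the lane, 61 mm diameter, 14 mm high, under 60 g; origin at the centre of its underside, which lies on the plate, 20 mm above the worktop. It starts 55 to 75 mm short of home
- spare_dish: another dish of the same form, 61 mm diameter, 14 mm high, on the worktop beside the stage (its right side, y below -53 mm of the stage); origin at the centre of its underside; a bystander
- weight: small balance weight, 19 mm diameter, 22 mm high, on the worktop at the right of the stage; origin at the centre of its underside; a bystander
- micro_tube: small sample tube lying on the worktop at the left of the stage, 41 by 17 by 13 mm; origin at the centre of its underside; a bystander
Not all that is in view belongs to the job. Leave any brown look-alike of the dish alone.

How it is judged:
By the outcome, as a careful person would: the job done as asked, in the order asked, and still so for the second after the job is handed in, with the robot touching nothing.
It also fails if it takes over 38 s, if anything falls off the work surface, if the arm or the gripper's body presses on something with over 40 N, if the wrist force passes 120 N, or if a joint passes its speed limit or range.

### The arm

A 6-joint arm with a two-finger parallel gripper is mounted at the origin on a cart in front of the work surface, level with it; the furniture and walls round the work are solid. World frame = base frame: x ahead of the robot, y to its left, z up, the work surface at z = 0. Lengths are in mm, angles in rad, forces in N, time in s.
With the tool pointing down it reaches from about 300 to 775 mm from the base axis. Payload 14.6 kg.
Tool frame: the origin (TCP) lies midway between the tips of the shut fingers; the grasp point (between the pads) lies grasp_offset behind it (grasp_offset is the distance from the TCP to the grasp point, in mm); z points along the fingers, y is the line along which they close (so a half turn about z gives the same grasp; the last joint's range is limited). The gripper opens to 94 mm and grips with 3 to 60 N. Pads are 16 mm wide; open, the fingers measure 119 mm over their backs; the gripper's body (75 mm by 177 mm) begins 78 mm behind the grasp point.
Start: joints at [-1.307, 0.3, 1.521, -0, 1.321, -0.067], TCP at [178.633, -520.172, 174.546] pointing down, gripper open.
Joint ranges: [-3.03, 3.03], [-0.79, 2.21], [0.23, 2.52], [-1.04, 4.18], [0, 3.07], [-2.55, 2.55]. Speed limits (rad/s): [2.22, 2.22, 2.57, 3.14, 3.14, 3.14].

### API

Orientations are given as [roll, pitch, yaw] about the fixed x, y, z axes, in that order (R = Rz(yaw) Ry(pitch) Rx(roll)).
In Python, from cell import * gives the robot as it stands. The module is installed in compiled form; this text tells all that it offers.
- The arm moves only by the shell command python3 -m jog 'ROWS' [FORCE]. ROWS is JSON, a list of rows, each a list of 3 entries, a list of its own where there are three numbers: the finger opening in mm, from 0 to 94, then the shift along the tool's x, y, z in units of 50 mm (1.0 is 50 mm), then the turn about the tool's z in units of 180 degrees (1.0 is 180 degrees). In form: [[fingers, [dx, dy, dz], twist], ...]. A call has 1 to 20 rows; each row shifts and turns the commanded pose from where the row before left it, along the tool's axes as they then stand; what a row does not reach is not made up. A row lasts 1/10 s, in which the tool goes at most 50 mm and 8.59 degrees, less where a joint would pass 70% of its speed; a pose out of reach is approached as far as the arm can. A call with a number of a shift or a turn outside -1 to 1 is refused whole. A call with a gripper value outside its range is refused whole. The fingers move at their own pace and stop on an object; FORCE is the grip in N (left out, the last holds). Time passes only in rows, so rows that do not move let the fingers close. It gives the time, the measured TCP pose, the force, the opening and the grip force at its end, in the units of the state.
- read_state(): the state, without advancing time (a new reading comes with each control period).
- camera(name): name is "scene" or "top" or "wrist"; returns the picture (400x640x3 uint8, red, green, blue); there is no depth.
- calibration(name): a dict with "mtx" (3x3 intrinsics, pixels), "cam_to_world" (4x4, takes a point from camera to world coordinates); the wrist camera has in their place "hand_eye" (4x4, takes a point from camera to tool coordinates, whose origin is the TCP and whose axes are the flange's). Camera axes: x right, y down, z forward; pixel columns grow to the right and rows downward; lengths in mm; the calibration is good to about 2 mm. A picture is of the moment at which its call begins: read the wrist's pose just before it. calibration takes no time and is no camera call.
- sign_off(): hands the job in; it is judged then, once.
Trained networks look in the newest picture that a camera, given by its name, has taken for a name from the list of things; names that differ only in an ending like _2 or _b are one class to them, and where a whole thing is asked for, a point or a joint stands for the part that bears it (a point fixed in the world has none). Each returns a list of dicts, best first, with "conf" (0 to 1); they miss things now and then, are a little off and sometimes report something else, mostly with a low value. They report only what shows in the picture. A call takes as long as a camera call. They do not tell look-alikes from the thing itself.
- regions_of(camera, query): "pixels" (400x640 bool, what is visible of it) and "rect" ([centre column, centre row, width, height] in pixels, round what is visible of it).
The state is a dict: "clock": time; "joints": joint angles; "qd": joint speeds; "effort": joint torques, N m; "eef_pos": TCP position; "eef_rot": TCP orientation; "wrist_force": force on the tool from outside, world axes, zero at the start; "moment": the same for the moment, N m; "finger_gap": finger opening in mm; "finger_force": force on a finger pad.
Only numpy, scipy, OpenCV 4.12 (cv2) and the standard library are available. Lean on these libraries where they do the work, as an engineer would, in place of code of your own. Each camera call takes 0.05 s, during which the arm holds its last target. There are 200 camera calls.

## Working session

There is one attempt and no reset: what is moved stays moved. The work goes in short steps, Python scripts to look and compute and a shell command to move; the robot and the scene stay as the last step left them, time stands still between calls to the robot, and variables do not carry over. Pictures are saved under pics/ and viewed, at most 13 in all, crops included, and the job is handed in when it is done.

```bash
mkdir -p pics; python3 - <<'E'
from cell import *
import cv2
s=read_state();print(s)
for n in("scene","top"):
    im=camera(n);cv2.imwrite(f"pics/{n}0.png",im[:,:,::-1])
    c=calibration(n);print(n,c["mtx"],c["cam_to_world"])
    for q in("stage","dish","clip","weight","micro_tube"):
        for r in regions_of(n,q)[:4]:print(q,r["conf"],r["rect"])
print(calibration("wrist"))
E
```

```text
{'clock': 0.0, 'joints': array([-1.30661871e+00,  3.00470296e-01,  1.52160646e+00,  2.53205221e-05,
        1.32074985e+00, -6.66046648e-02]), 'qd': array([ 0.00166961,  0.00111786, -0.00032834, -0.00097477, -0.00044478,
        0.0003094 ]), 'effort': array([-6.26231249e-04, -5.31806016e+01, -3.52738452e+01,  7.08359806e-02,
        2.43834121e-02, -9.51102015e-05]), 'eef_pos': array([ 178.54745052, -519.86881289,  173.97607951]), 'eef_rot': array([-3.14036307e+00, -1.06597288e-04,  3.30775935e-01]), 'wrist_force': array([-0.50711376,  0.52637026, -0.40876001]), 'moment': array([-0.02539917,  0.03741223, -0.02656332]), 'finger_force': 0.0, 'finger_gap': 94.22935279736842}
scene [[455.28513633   0.         322.6340301 ]
 [  0.         455.28513633 203.20115238]
 [  0.           0.           1.        ]] [[ 8.81738649e-01 -3.08145477e-01  3.57188074e-01  2.25172361e+02]
 [-4.71576396e-01 -5.95596896e-01  6.50292273e-01 -5.43017351e+02]
 [ 1.23554850e-02 -7.41829295e-01 -6.70474936e-01  6.55245772e+02]
 [ 0.00000000e+00  0.00000000e+00  0.00000000e+00  1.00000000e+00]]
stage 0.67 [333.
[... 800 characters left out ...]
sh 0.79 [237.2, 167.7, 25.7, 26.7]
dish 0.73 [319.0, 255.0, 26.7, 24.2]
dish 0.64 [394.1, 194.3, 25.1, 24.5]
clip 0.87 [298.9, 180.4, 30.9, 65.7]
weight 0.53 [362.6, 189.4, 5.8, 11.6]
{'mtx': array([[278.20831509,   0.        , 318.10578881],
       [  0.        , 278.20831509, 205.47376121],
       [  0.        ,   0.        ,   1.        ]]), 'hand_eye': array([[-3.86384326e-05, -9.71066326e-01, -2.38809944e-01,
         7.02930927e+01],
       [ 9.99999809e-01,  1.09964725e-04, -6.08942261e-04,
        -4.11996336e-01],
       [ 6.17583994e-04, -2.38809921e-01,  9.71066136e-01,
        -2.09365647e+02],
       [ 0.00000000e+00,  0.00000000e+00,  0.00000000e+00,
         1.00000000e+00]])}
```

```bash
python3 - <<'E'
import cv2
a=cv2.imread("pics/top0.png")[95:285,215:425];cv2.imwrite("pics/top0c.png",cv2.resize(a,None,fx=3,fy=3,interpolation=2))
a=cv2.imread("pics/scene0.png")[150:335,210:420];cv2.imwrite("pics/sc0c.png",cv2.resize(a,None,fx=3,fy=3,interpolation=2))
E
```

```text
(no output)
```

View pics/top0c.png

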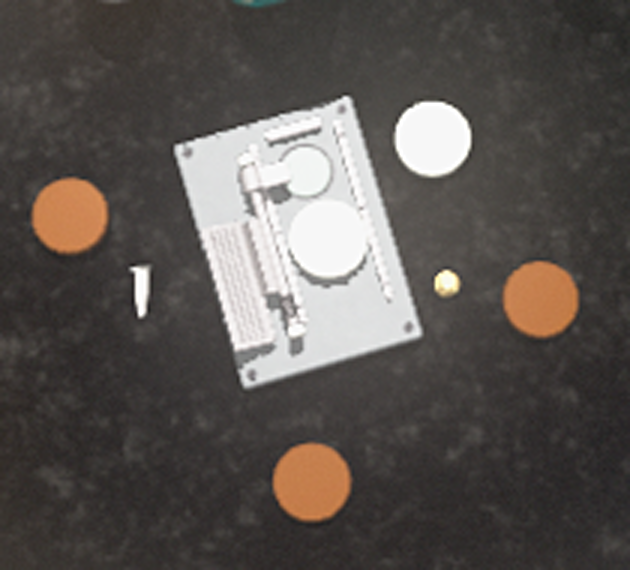

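View pics/sc0c.png

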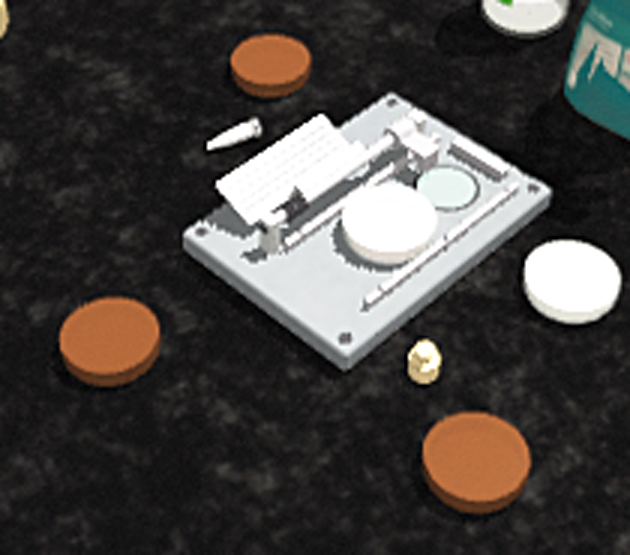

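The dish meant is the white one between the rails, at top px (324,175) and scene px (340,224). The other white dish, top (359,141), is the spare beside the stage. The three brown ones at top (238,167), (395,195) and (319,256) are look-alikes. Both enlarged crops show the white dish in the lane, short of the round home mark.

```bash
cat > h.py <<'E'
import numpy as np
from cell import *
from scipy.optimize import least_squares
def ray(n,px,z,T=None):
    c=calibration(n);T=c["cam_to_world"] if T is None else T
    d=T[:3,:3]@np.linalg.solve(c["mtx"],[px[0],px[1],1.]);o=T[:3,3]
    return (o+d*(z-o[2])/d[2])[:2]
def fit(S,W):
    f=lambda p:(S@np.array([[np.cos(p[2]),np.sin(p[2])],[-np.sin(p[2]),np.cos(p[2])]])+p[:2]-W).ravel()
    r=least_squares(f,[450,0,0.]);return r.x,r.fun.reshape(-1,2)
def tostage(p,w):
    d=np.asarray(w)-p[:2];c,s=np.cos(p[2]),np.sin(p[2]);return np.array([c*d[0]+s*d[1],-s*d[0]+c*d[1]])
def toworld(p,q):
    c,s=np.cos(p[2]),np.sin(p[2]);return np.array([c*q[0]-s*q[1],s*q[0]+c*q[1]])+p[:2]
E
python3 - <<'E'
from h import *
np.set_printoptions(precision=2,suppress=True)
S=np.array([(51,97),(51,-53),(-155,-53),(-155,97.)])
Wt=np.array([ray("top",(x/3+215,y/3+95),20) for x,y in((177,147),(350,97),(422,333),(245,388))])
Ws=np.array([ray("scene",(x/3+210,y/3+150),20) for x,y in((392,95),(552,190),(345,357),(185,240))])
for W,SS in((Wt,S),(Ws,S),(np.r_[Wt,Ws],np.r_[S,S])):
    p,r=fit(SS,W);print(p,np.abs(r).max())
print("dish",tostage(p,ray("top",(327/3+215,239/3+95),34)),tostage(p,ray("scene",(391/3+210,217/3+150),34)))
yaw=0.330776
t=toworld(p,(-110,36));print("target",t)
E
```

```text
[613.52  14.56   0.31] 2.9980035431061793
[614.59  11.31   0.32] 4.288560651190707
[614.06  12.94   0.32] 6.219438657498465
dish [-59.65   2.62] [-56.52  -0.45]
target [498.32  12.52]
```

```bash
python3 -m jog '[[60,[0.2,-0.2,0],0],[60,[0.48,-0.4,0],0],[60,[0.48,-0.4,0],0],[60,[0.48,-0.4,0],0],[60,[0.48,-0.4,0],0],[60,[0.48,-0.4,0],0],[60,[0.48,-0.4,0],0],[60,[0.48,-0.4,0],0],[60,[0.48,-0.4,0],0],[60,[0.48,-0.4,0],0],[60,[0.48,-0.4,0],0],[60,[0.48,-0.4,0],0],[60,[0.48,-0.4,0],0],[60,[0.48,-0.4,0],0],[60,[0.48,-0.4,0],0],[60,[0.48,-0.4,0.1],0],[60,[0.48,-0.4,0.2],0],[60,[0.48,-0.4,0.2],0],[60,[0.48,-0.4,0.2],0],[60,[0.3,-0.3,0.1],0]]' && python3 -m jog '[[60,[0.2,-0.2,0],0],[60,[0,0,0],0],[60,[0,0,0],0]]' && python3 - <<'E'
from h import *
import cv2
from scipy.spatial.transform import Rotation as R
s=read_state();im=camera("wrist");cv2.imwrite("pics/w1.png",im[:,:,::-1])
print(s["eef_pos"],s["eef_rot"],s["wrist_force"],s["finger_gap"])
np.savez("w1.npz",p=s["eef_pos"],r=s["eef_rot"])
E
```

```text
clock: 2.6
eef_pos: [485.6, -5.4, 133.8]
eef_rot: [-3.141, 0.001, 0.332]
wrist_force: [-0.3, -0.4, 0.1]
finger_gap: 60.0
finger_force: 0.0
clock: 2.9
eef_pos: [491.7, 4.9, 134.9]
eef_rot: [3.141, -0.0, 0.331]
wrist_force: [-0.7, -0.2, -0.1]
finger_gap: 59.7
finger_force: 0.0
[491.74989957   4.85358761 134.91775265] [ 3.14131512e+00 -3.17066907e-04  3.31154856e-01] [-0.70077751 -0.16515311 -0.0741988 ] 59.65307013705866
```

View pics/w1.png

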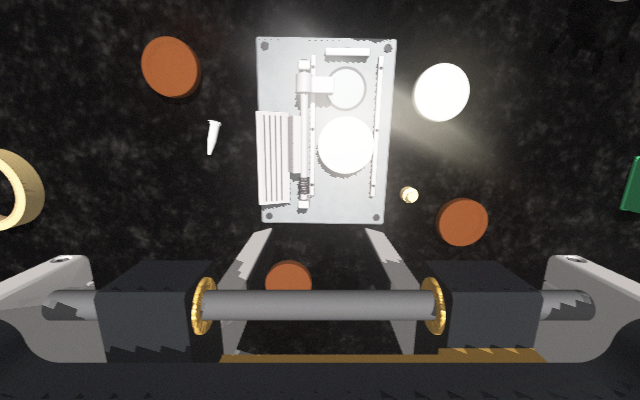

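The wrist view shows the stage with corners near (257,38), (396,40), (384,223) and (262,222). The dish is at (346,145) in the lane, and the fingertips are at (270,230) and (368,230). I'll refine the stage pose from this.

```bash
cat >> h.py <<'E'
import cv2
from scipy.spatial.transform import Rotation as R
def wristT(p,r):
    T=np.eye(4);T[:3,:3]=R.from_euler("xyz",r).as_matrix();T[:3,3]=p
    return T@calibration("wrist")["hand_eye"]
E
python3 - <<'E'
from h import *
np.set_printoptions(precision=3,suppress=True)
d=np.load("w1.npz");T=wristT(d["p"],d["r"])
g=cv2.imread("pics/w1.png",0)
C=np.array([(257,38),(396,39),(384,223),(262,222)],np.float32)
C2=cv2.cornerSubPix(g,C.reshape(-1,1,2).copy(),(4,4),(-1,-1),(3,50,.01)).reshape(-1,2);print(C2)
S=np.array([(51,97),(51,-53),(-155,-53),(-155,97.)])
W=np.array([ray("wrist",c,20,T) for c in C2]);p,r=fit(S,W);print(p,r)
q=[x for x in regions_of("wrist","dish") if abs(x["rect"][0]-346)<20 and abs(x["rect"][1]-145)<20][0]
print(q["rect"],tostage(p,ray("wrist",q["rect"][:2],30,T)))
np.save("p.npy",p)
print("tcp stage",tostage(p,d["p"][:2]),"yaw err",d["r"][2]-p[2])
E
```

```text
[[256.05   36.461]
 [395.808  38.775]
 [382.713 223.082]
 [261.816 221.461]]
[616.559  17.225   0.316] [[ 1.399  2.529]
 [ 2.578 -1.152]
 [-1.656 -1.99 ]
 [-2.32   0.612]]
[345.6, 145.0, 55.2, 56.4] [-60.225  -1.817]
tcp stage [-122.474   27.028] yaw err 0.015153188645740168
```

```bash
python3 -m jog '[[60,[0.1,-0.06,0.2],0.005],[60,[0.1,-0.06,0.4],0],[60,[0.05,-0.06,0.4],0],[60,[0,0,0.4],0],[60,[0,0,0.1],0],[60,[0,0,0],0],[60,[0,0,0],0]]' && python3 - <<'E'
from h import *
np.set_printoptions(precision=3,suppress=True)
s=read_state();im=camera("wrist")
a=im[60:330,150:490,::-1];cv2.imwrite("pics/w2.png",cv2.resize(a,None,fx=2,fy=2,interpolation=2))
p=np.load("p.npy");print(s["eef_pos"],tostage(p,s["eef_pos"][:2]),s["eef_rot"][2]-p[2])
np.savez("w2.npz",p=s["eef_pos"],r=s["eef_rot"])
E
```

```text
clock: 3.7
eef_pos: [501.5, 17.4, 60.3]
eef_rot: [3.141, -0.001, 0.315]
wrist_force: [0.4, -0.0, 0.9]
finger_gap: 60.0
finger_force: 0.0
[501.473  17.429  60.259] [-109.324   35.959] -0.0014380181113668455
```

View pics/w2.png

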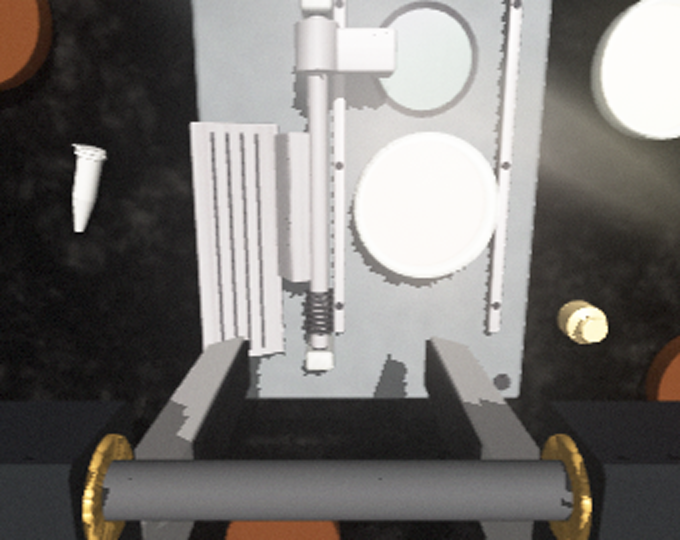

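The two fingertips show at crop (230,340), over the paddle, and (436,340), in the lane. The rail ends are at (341,332) and (489,332) and the dish is at (426,205). I'll check lateral alignment numerically.

```bash
python3 - <<'E'
from h import *
np.set_printoptions(precision=1,suppress=True)
d=np.load("w2.npz");T=wristT(d["p"],d["r"]);p=np.load("p.npy")
f=lambda x,y,z:tostage(p,ray("wrist",(x/2+150,y/2+60),z,T))
for n,a in dict(railL_in=(344,332,27),railR_in=(487,332,27),dish=(426,205,34),dishrear=(426,277,32),postnear=(319,371,48.5),padNearL=(205,350,47),padNearR=(284,352,31),padFarL=(191,123,47),nubTipFar=(396,30,45),discCtr=(421,53,20),tipL=(245,338,60.3),tipR=(427,338,60.3),stageR=(519,398,20)).items(): print(n,f(*a))
E
```

```text
railL_in [-118.   33.]
railR_in [-118.1  -32.4]
dish [-59.8  -1.3]
dishrear [-91.2  -2.7]
postnear [-128.4   43.9]
padNearL [-119.4   92.1]
padNearR [-126.2   60.3]
padFarL [-27.4  92.1]
nubTipFar [ 5.9 14.1]
discCtr [2.  0.9]
tipL [-109.6   72.6]
tipR [-109.7    0.6]
stageR [-154.  -52.]
```

Alignment agrees to about 1 mm, so I'll press the paddle down.

```bash
python3 -m jog '[[60,[0,0,0.1],0],[60,[0,0,0.1],0],[60,[0,0,0.1],0],[60,[0,0,0.1],0],[60,[0,0,0.1],0],[60,[0,0,0.1],0],[60,[0,0,0.06],0],[60,[0,0,0.02],0],[60,[0,0,0],0],[60,[0,0,0],0],[60,[0,0,0],0]]' && python3 - <<'E'
from h import *
s=read_state();im=camera("scene");p=np.load("p.npy")
print(s["eef_pos"],tostage(p,s["eef_pos"][:2]),s["wrist_force"],s["moment"],s["finger_gap"])
a=im[150:290,240:440,::-1];cv2.imwrite("pics/s3.png",cv2.resize(a,None,fx=4,fy=4,interpolation=2))
E
```

```text
clock: 4.85
eef_pos: [501.2, 17.6, 25.7]
eef_rot: [3.141, -0.0, 0.315]
wrist_force: [1.1, -0.2, -0.2]
finger_gap: 60.2
finger_force: 0.0
[501.15673256  17.58235708  25.73915353] [-109.57689335   36.2027746 ] [ 1.14333533 -0.15352162 -0.16798891] [-0.02693106 -0.02893049  0.00499575] 60.19923976606682
```

View pics/s3.png

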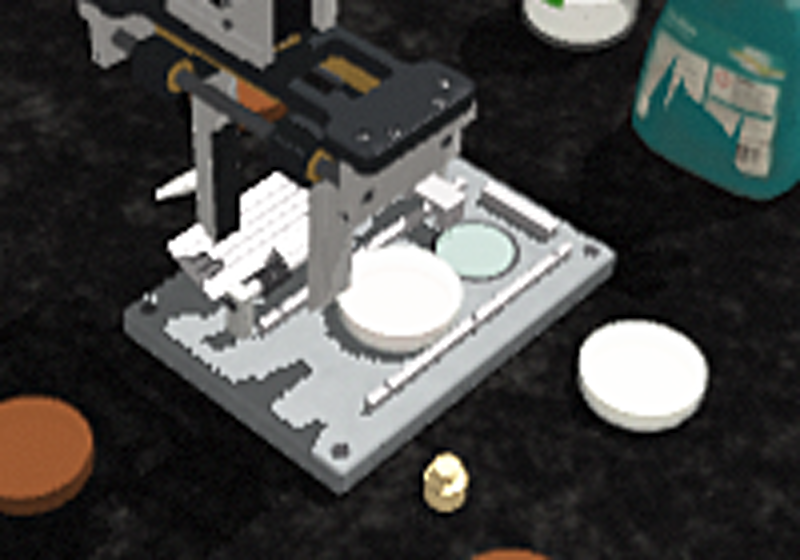

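```bash
python3 - <<'E'
from h import *
s=read_state();im=camera("wrist")
print(s["wrist_force"])
a=im[60:330,150:490,::-1];cv2.imwrite("pics/w4.png",cv2.resize(a,None,fx=2,fy=2,interpolation=2))
E
```

```text
[-0.69655969  0.35195786 -0.79280853]
```

View pics/w4.png

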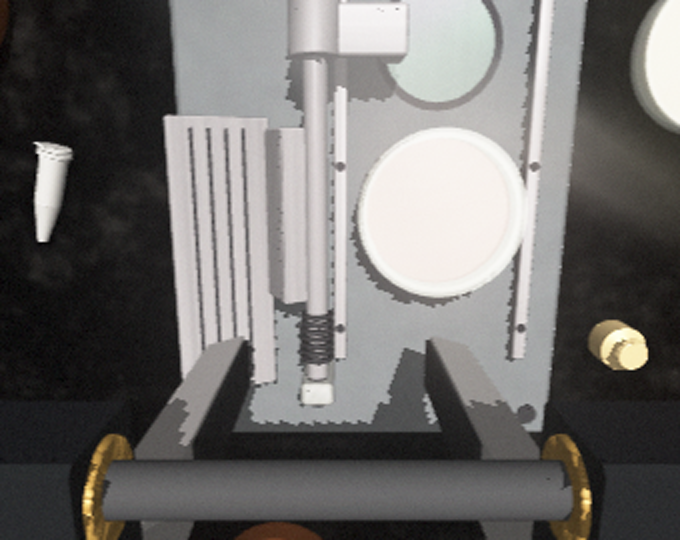

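The wrist view shows the paddle outer far corner at crop (165,117) and inner far corner at (267,118). The near inner corner is at (272,382) and the dish at (441,212). The measured force shows no paddle load, so I'll check the geometry.

```bash
python3 - <<'E'
from h import *
np.set_printoptions(precision=1,suppress=True)
s=read_state();p=np.load("p.npy")
def proj(n,q,z,T=None):
    c=calibration(n);T=c["cam_to_world"] if T is None else T
    v=np.linalg.inv(T)@np.r_[toworld(p,q),z,1];u=c["mtx"]@v[:3];return u[:2]/u[2]
T=wristT(s["eef_pos"],s["eef_rot"])
w=lambda q,z:(proj("wrist",q,z,T)-[150,60])*2
sc=lambda q,z:(proj("scene",q,z)-[240,150])*4
for th in(0,.15,.3,.45):
    # shut plane: slope .45 ; local offsets about shaft (44, 42)
    out=[]
    for y0,z0 in((90,25),(54,25)):
        a=.45-th;dy,dz=y0-44,z0-42
        yy=44+dy*np.cos(a)-dz*np.sin(a);zz=42+dy*np.sin(a)+dz*np.cos(a)
        out+=[w((-26,yy),zz),w((-126,yy),zz),sc((-26,yy),zz),sc((-126,yy),zz)]
    # jaw nub near/ tip at shut z 28+?
    print(th,*out)
for z in(25.7,35,45):print("tip lane",z,sc((-109.6,0),z),w((-101.6,6),z),"tip pad",sc((-109.6,72),z),w((-101.6,66),z))
E
```

```text
0 [162.5 111.8] [183.1 398.1] [308.1 147.1] [165.4 240.9] [268.5 115. ] [276.1 381.1] [353.  198.8] [212.1 296.3]
0.15 [168.6 113.4] [187.8 389.9] [307.9 157.8] [165.9 251.6] [274.4 115.5] [281.3 378.8] [355.5 203.8] [214.8 301.6]
0.3 [177.5 114.9] [195.1 382.2] [309.1 169.2] [167.9 263.3] [281.  115.8] [287.2 376.8] [358.4 208.7] [218.  306.7]
0.45 [188.5 116.2] [204.4 375.2] [311.8 181.2] [171.4 275.5] [288.2 116.1] [293.5 375.2] [361.8 213.3] [221.5 311.6]
tip lane 25.7 [324.9 349.6] [414.6 317.6] tip pad [220.3 275.8] [261.6 317.7]
tip lane 35 [325.1 336. ] [418.  324.7] tip pad [219.8 262.2] [258.4 324.8]
tip lane 45 [325.4 321.2] [422. 333.] tip pad [219.2 247.4] [254.6 333.1]
```

The fingertips sit about 30 mm higher than the TCP with the gripper open this wide, because the fingers swing back as they open. So the paddle is untouched. I'll lower further, watching the force.

```bash
python3 -m jog '[[60,[0,0,0.1],0],[60,[0,0,0.1],0],[60,[0,0,0.1],0],[60,[0,0,0],0],[60,[0,0,0],0]]'; for i in 1 ; do python3 -m jog '[[60,[0,0,0.06],0],[60,[0,0,0.06],0],[60,[0,0,0],0],[60,[0,0,0],0]]'; python3 -m jog '[[60,[0,0,0.06],0],[60,[0,0,0],0],[60,[0,0,0],0]]';done;  python3 - <<'E'
from h import *
s=read_state();im=camera("scene")
print(s["eef_pos"],s["wrist_force"],s["moment"])
a=im[150:290,240:440,::-1];cv2.imwrite("pics/s5.png",cv2.resize(a,None,fx=4,fy=4,interpolation=2))
E
```

```text
clock: 5.45
eef_pos: [501.0, 17.6, 10.4]
eef_rot: [-3.141, 0.0, 0.315]
wrist_force: [1.1, -0.6, 0.1]
finger_gap: 60.1
finger_force: 0.0
clock: 5.85
eef_pos: [501.1, 17.6, 4.6]
eef_rot: [-3.142, -0.0, 0.315]
wrist_force: [-0.0, 1.2, 0.4]
finger_gap: 60.1
finger_force: 0.4
clock: 6.15
eef_pos: [501.4, 17.1, 1.8]
eef_rot: [3.141, -0.001, 0.315]
wrist_force: [0.8, -4.2, 4.7]
finger_gap: 59.7
finger_force: 3.1
[501.42718933  17.12392105   1.76937338] [ 0.76535775 -4.232353    4.70534439] [-0.65183053  0.00218463  0.01067688]
```

View pics/s5.png

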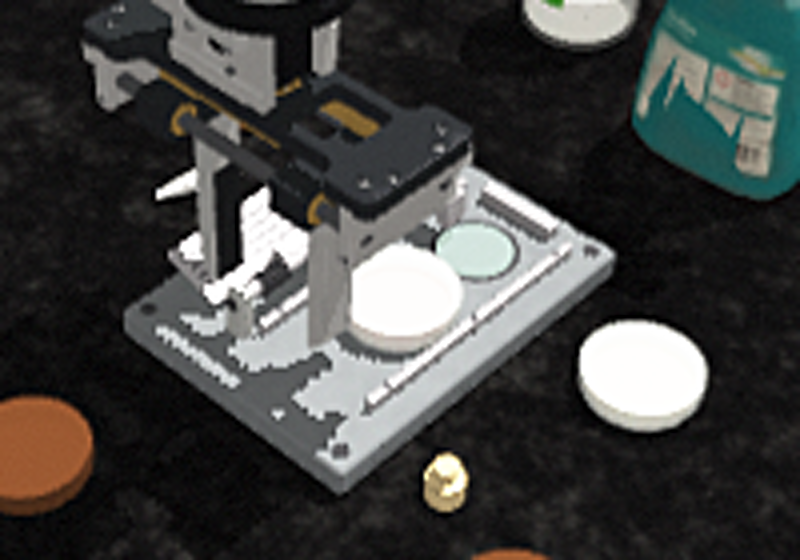

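The paddle finger has made contact (Fz 4.7 N). In the picture the lane fingertip is at crop (325,342), behind the dish. I'll press on in small steps.

```bash
python3 -m jog '[[60,[0,0,0.04],0],[60,[0,0,0.03],0],[60,[0,0,0],0],[60,[0,0,0],0]]'; python3 -m jog '[[60,[0,0,0.04],0],[60,[0,0,0],0],[60,[0,0,0],0]]'; python3 - <<'E'
from h import *
s=read_state();print(s["moment"],tostage(np.load("p.npy"),s["eef_pos"][:2]))
im=camera("scene");im2=camera("wrist")
a=cv2.resize(im[150:290,240:440,::-1],None,fx=3,fy=3,interpolation=2)
b=im2[60:270,200:480,::-1]
cv2.imwrite("pics/s6.png",a);cv2.imwrite("pics/w6.png",cv2.resize(b,None,fx=2,fy=2,interpolation=2))
E
```

```text
clock: 6.6
eef_pos: [501.9, 16.4, -1.2]
eef_rot: [3.139, -0.001, 0.315]
wrist_force: [0.1, -11.6, 10.7]
finger_gap: 59.8
finger_force: 6.1
clock: 6.9
eef_pos: [502.2, 16.0, -2.9]
eef_rot: [3.139, -0.002, 0.315]
wrist_force: [-0.5, -14.4, 13.4]
finger_gap: 59.7
finger_force: 7.7
[-2.51074988  0.15492388  0.16346468] [-109.06701797   34.38439178]
```

View pics/w6.png

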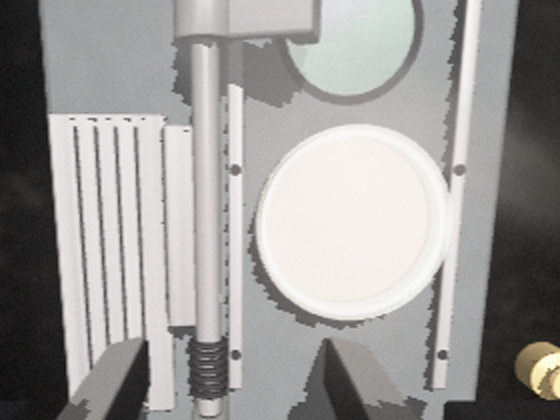

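```bash
python3 - <<'E'
from h import *
np.set_printoptions(precision=1,suppress=True)
s=read_state();p=np.load("p.npy");T=wristT(s["eef_pos"],s["eef_rot"]);c=calibration("wrist")
def w(q,z):
    v=np.linalg.inv(T)@np.r_[toworld(p,q),z,1];u=c["mtx"]@v[:3];return (u[:2]/u[2]-[200,60])*2
for th in(0,.15,.3,.45):
    out=[]
    for y0,z0 in((90,25),(54,25)):
        a=.45-th;dy,dz=y0-44,z0-42
        yy=44+dy*np.cos(a)-dz*np.sin(a);zz=42+dy*np.sin(a)+dz*np.cos(a);out+=[yy,zz,w((-26,yy),zz)]
    a=th;q=(18-44,28-42) # nub
    y=44+np.cos(a)*(14-44)-(-np.sin(a))*-14*-1;z=42-np.sin(-a)*30-14*np.cos(a)
    print(th,*out)
print(w((-118,33),27),w((-118,-33),27),w((-60,-1.5),34))
E
```

```text
0 92.81498078811404 46.70081382912109 [ 24.8 105.7] 60.39888510341768 31.042054601116796 [151.7 110.2]
0.15 92.96932201302064 39.353209191286325 [ 33.7 108. ] 58.57720840449883 28.714481751478093 [158.8 110.8]
0.3 92.02391783710914 32.06504576887285 [ 45.4 110. ] 56.4281590314116 26.685272999823272 [166.6 111.3]
0.45 90.0 25.0 [ 59.4 111.8] 54.0 25.0 [175.1 111.7]
[242.1 388.9] [432.1 388.5] [353.9 224.1]
```

View pics/s6.png

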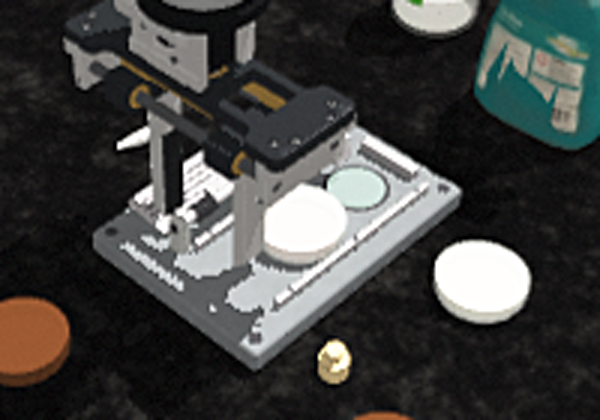

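The paddle is at about 0.33 rad, since its far edge at crop (50,115)/(165,118) fits 0.3 to 0.35. The lane tip is about 5 mm above the plate, behind the dish. Next I slide forward, easing down slightly.

```bash
python3 -m jog '[[60,[0.04,0,0],0],[60,[0.06,0,0.01],0],[60,[0.06,0,0.01],0],[60,[0.06,0,0.01],0],[60,[0.06,0,0],0],[60,[0.06,0,0],0],[60,[0.06,0,0],0],[60,[0,0,0],0]]'; python3 - <<'E'
from h import *
np.set_printoptions(precision=1,suppress=True)
s=read_state();p=np.load("p.npy");print(tostage(p,s["eef_pos"][:2]),s["moment"])
im=camera("wrist");T=wristT(s["eef_pos"],s["eef_rot"])
for r in regions_of("wrist","dish"):print(r["conf"],r["rect"],tostage(p,ray("wrist",r["rect"][:2],30,T)))
E
```

```text
clock: 7.8
eef_pos: [519.8, 23.9, -5.5]
eef_rot: [-3.141, 0.001, 0.315]
wrist_force: [-1.1, -0.9, 5.7]
finger_gap: 59.8
finger_force: 2.7
[-89.9  36.4] [0.1 0.5 0.1]
0.73 [381.4, 182.8, 99.2, 94.4] [-47.6  -3. ]
0.7 [77.4, 70.7, 110.0, 107.4] [ 17.6 175.3]
0.61 [537.8, 280.6, 18.1, 11.2] [-115.7 -114.3]
```

```bash
python3 -m jog '[[60,[0.06,0,0],0],[60,[0.07,0,0],0],[60,[0.07,0,0],0],[60,[0.07,0,0],0],[60,[0.07,0,0],0],[60,[0.07,0,0],0],[60,[0.07,0,0],0],[60,[0.07,0,0],0],[60,[0.07,0,0],0],[60,[0.07,0,0],0],[60,[0.06,0,0],0],[60,[0,0,0],0]]'; python3 - <<'E'
from h import *
np.set_printoptions(precision=1,suppress=True)
s=read_state();p=np.load("p.npy");print(tostage(p,s["eef_pos"][:2]),s["moment"])
im=camera("wrist");T=wristT(s["eef_pos"],s["eef_rot"])
cv2.imwrite("pics/w7.png",cv2.resize(im[60:270,180:500,::-1],None,fx=2,fy=2,interpolation=2))
for r in regions_of("wrist","dish")[:3]:print(r["conf"],r["rect"],tostage(p,ray("wrist",r["rect"][:2],30,T)))
E
```

```text
clock: 9.1
eef_pos: [555.4, 35.5, -5.6]
eef_rot: [-3.141, 0.001, 0.315]
wrist_force: [-2.9, -0.5, 6.1]
finger_gap: 60.0
finger_force: 2.7
[-52.4  36.4] [0.  0.4 0. ]
0.61 [381.8, 181.3, 98.1, 93.0] [-9.2 -3.2]
0.59 [88.5, 131.3, 105.3, 98.8] [ 21.4 175.5]
```

View pics/w7.png

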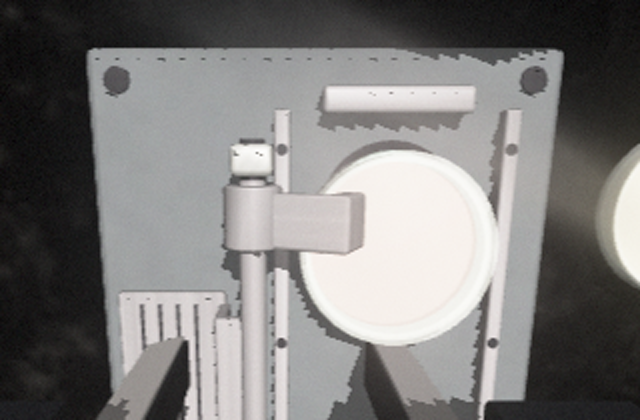

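The raised jaw at (320,220) is over the dish at (398,245), with a gap of 10 mm or so to the stop at (400,100). The lane finger is against its rear. I'll push the rest gently.

```bash
python3 -m jog '[[60,[0.05,0,0],0],[60,[0.05,0,0],0],[60,[0.05,0,0],0],[60,[0,0,0],0]]'; python3 -m jog '[[60,[0.03,0,0],0],[60,[0,0,0],0]]';python3 -m jog '[[60,[0.03,0,0],0],[60,[0,0,0],0]]'; python3 - <<'E'
from h import *
np.set_printoptions(precision=1,suppress=True)
s=read_state();p=np.load("p.npy");print(tostage(p,s["eef_pos"][:2]),s["moment"],s["wrist_force"])
E
```

```text
clock: 9.6
eef_pos: [562.5, 37.8, -5.6]
eef_rot: [-3.141, 0.001, 0.315]
wrist_force: [-2.8, -0.8, 5.8]
finger_gap: 60.2
finger_force: 2.8
clock: 9.8
eef_pos: [563.7, 38.2, -5.6]
eef_rot: [-3.141, 0.001, 0.315]
wrist_force: [-3.2, -2.0, 5.0]
finger_gap: 60.2
finger_force: 2.8
clock: 10.0
eef_pos: [565.2, 38.7, -5.6]
eef_rot: [-3.141, 0.001, 0.315]
wrist_force: [-4.1, -1.7, 6.4]
finger_gap: 60.2
finger_force: 2.8
[-42.1  36.4] [-0.1  0.8  0.1] [-4.1 -1.7  6.4]
```

```bash
python3 -m jog '[[60,[0.03,0,0],0],[60,[0,0,0],0]]'; python3 -m jog '[[60,[0.02,0,0],0],[60,[0,0,0],0]]';python3 -m jog '[[60,[0.02,0,0],0],[60,[0,0,0],0]]'; python3 - <<'E'
from h import *
np.set_printoptions(precision=1,suppress=True)
s=read_state();p=np.load("p.npy");print(tostage(p,s["eef_pos"][:2]),s["moment"],s["wrist_force"])
im=camera("wrist");T=wristT(s["eef_pos"],s["eef_rot"])
cv2.imwrite("pics/w8.png",cv2.resize(im[60:270,180:500,::-1],None,fx=2,fy=2,interpolation=2))
E
```

```text
clock: 10.2
eef_pos: [566.4, 39.1, -5.6]
eef_rot: [-3.141, 0.002, 0.315]
wrist_force: [-4.6, -1.6, 5.9]
finger_gap: 60.1
finger_force: 4.2
clock: 10.4
eef_pos: [566.5, 39.1, -5.7]
eef_rot: [-3.141, 0.004, 0.315]
wrist_force: [-11.2, -3.9, 9.7]
finger_gap: 60.1
finger_force: 7.1
clock: 10.6
eef_pos: [566.7, 39.2, -5.7]
eef_rot: [-3.14, 0.006, 0.315]
wrist_force: [-17.7, -7.0, 14.6]
finger_gap: 60.2
finger_force: 10.3
[-40.6  36.4] [-1.2  3.2 -0.4] [-17.7  -7.   14.6]
```

View pics/w8.png

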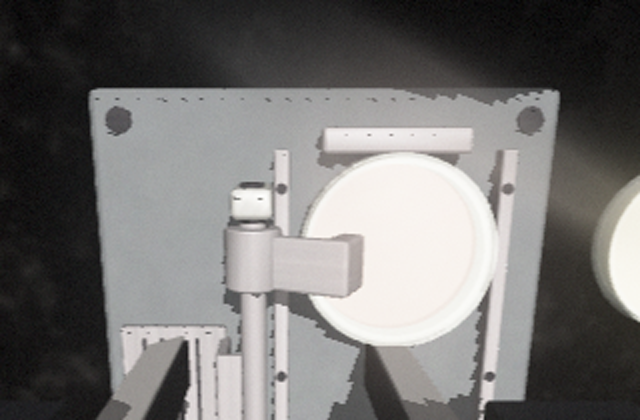

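The dish is against the stop: its far rim at (400,152) touches the stop face, and the push force jumped to 18 N at about 0.2 mm of travel. I'll back the finger off a little, then let the paddle up.

```bash
python3 -m jog '[[60,[-0.04,0,0],0],[60,[-0.04,0,0],0],[60,[0,0,0],0],[60,[0,0,-0.06],0],[60,[0,0,-0.08],0],[60,[0,0,-0.08],0],[60,[0,0,-0.1],0],[60,[0,0,-0.1],0],[60,[0,0,-0.2],0],[60,[0,0,-0.4],0],[60,[0,0,-0.5],0],[60,[0,0,-0.5],0],[60,[0,0,-0.4],0],[60,[0,0,-0.1],0],[60,[0,0,0],0],[60,[0,0,0],0]]'; python3 - <<'E'
from h import *
np.set_printoptions(precision=1,suppress=True)
s=read_state();p=np.load("p.npy")
im=camera("wrist");T=wristT(s["eef_pos"],s["eef_rot"])
cv2.imwrite("pics/w9.png",cv2.resize(im[60:330,180:500,::-1],None,fx=2,fy=2,interpolation=2))
for r in regions_of("wrist","dish")[:4]:print(r["conf"],r["rect"],tostage(p,ray("wrist",r["rect"][:2],30,T)))
E
```

```text
clock: 12.25
eef_pos: [564.7, 38.5, 119.5]
eef_rot: [-3.141, 0.001, 0.315]
wrist_force: [-0.8, 0.3, -0.2]
finger_gap: 60.3
finger_force: 0.0
0.96 [356.4, 161.3, 54.7, 53.4] [ 2.4 -3.8]
0.76 [296.8, 337.4, 46.8, 32.4] [-216.4   63.9]
0.61 [180.4, 143.8, 58.1, 60.6] [ 20.7 181.4]
```

View pics/w9.png

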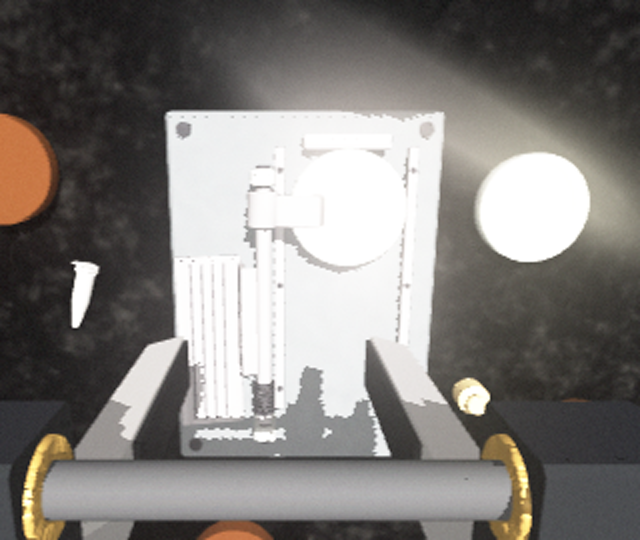

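The dish at (350,207) is at the stop (346,143), with the jaw at (300,211) down on it and the paddle up. The tube, weight and spare dish are unmoved and the arm is clear, so I'm handing in.

```bash
python3 -c "
from cell import *
print(sign_off())"
```

```text
the job is handed in; nothing more can be done
None
```

The dish was pushed home against the end stop with the paddle held down, then the paddle was let up so the jaw clamps it; nothing beside the stage was touched, and I signed off at about 12 s with the arm clear.

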